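# Open an oxygen cylinder and click its flow wheel up to the fifth mark

### The job

Make the small oxygen cylinder ready for the patient: push the valve lever at its end right over from shut to fully open, and only then flick the edge of the lobed flow wheel round with a fingertip, click by click, until its white line stands at the long fifth mark, without ever going past that mark. Push both from outside only: do not take the wheel or the lever between the fingers, and leave the things lying around as they are.

Things in the scene. Friction and masses are not known exactly. Their poses are not given: they have to be found in the camera images.
- oxygen_set: Bare-metal oxygen cylinder, 81 mm thick, lying in a grey bench cradle, with a click regulator; fixed to the worktop. Origin on the worktop under the flow wheel's axis, z up. The cylinder runs along +y (50 to 270 mm; top 101 mm, strap buckles 110 mm above the worktop), the valve lever is at the -y end, a round gauge (to 48 mm from the axis, 85 mm high) looks to -x.
- flow_wheel (a joint): Flow wheel's angle, rad: 0 = off, grows counter-clockwise seen from above; a click every 0.5236 (30 degrees), mark n at n x 0.5236, the long fifth mark at 2.618; stops at off and at the eighth click. Starts between off and the second click. A sprung plunger draws it to the nearest click: pushed past half a click (3 to 5 N at a lobe) it jumps on to the next, and does not coast.
- flow_wheel_axis (a point): Centre of the flow wheel's top face, on its upright axis, 125 mm above the worktop. Black wheel, 18 mm thick (107 to 125 mm above the worktop; a small cap in the middle to 132 mm), with six round-ended lobes 60 degrees apart: tips at radius 32 mm, lobes 11 mm wide, hub between them of radius 21 mm. The space round its edge, above the dial plate, is free.
- flow_pointer (a point): Tip of the lobe that bears the white line, on the wheel's top face, 32 mm from the axis; the other lobes follow every 60 degrees. It is at +y of the cylinder's frame when the wheel is off.
- long_mark (a point): Middle of the long fifth mark, 42 mm from the wheel's axis, on the fixed metal dial plate under the wheel (radius 46 mm, top 104 mm above the worktop). The plate has nine black marks 30 degrees apart: a broad block for off at +y of the cylinder's frame, then counter-clockwise from above (+y over -x to -y) four short, one long, three short.
- valve_lever (a joint): Angle of the valve lever, rad: 0 = shut (leaning 0.6 rad from upright towards -x of the cylinder's frame), 1.4 = fully open (leaning 0.8 rad towards +x, against its stop). It stays where it is left; about 1.5 N at its end move it.
- valve_lever_pivot (a point): The lever's pivot axis, level and along the cylinder's y, 60 mm above the worktop, 85 mm to the -y side of the wheel's axis.
- valve_lever_tip (a point): End of the steel valve lever, 60 mm from its pivot; z of this point points along the lever, x is square to its flat faces (towards the opening side). The lever is 7 mm thick and 14 to 16 mm wide along the cylinder's y.
- vial: Small capped glass vial, 25 mm thick, 53 mm tall, standing beside the cylinder on the robot's side; origin at its underside; to be left alone.
- syringe: Syringe, 20 x 158 x 26 mm, lying on the robot's side of the regulator; origin at its underside; to be left alone.
- oximeter: Finger pulse oximeter, 34 x 58 x 31 mm, lying behind the lever end; origin at its underside; to be left alone.
- carton_suture: Folding carton, 53 x 88 x 30 mm, in front of the cylinder; origin at its underside; to be left alone.
- gauze_pad: Gauze pad, 36 x 56 x 10 mm, lying behind the regulator; origin at its underside; to be left alone.
- carton_needles: Folding carton, 56 x 100 x 36 mm, back left; origin at its underside; to be left alone.

How it is judged:
By the outcome, as a careful person would: the job done as asked, in the order asked, and still so for the second after the job is handed in, with the robot touching nothing.
It also fails if it takes over 61 s, if anything falls off the work surface, if the arm or the gripper's body presses on something with over 40 N, if the wrist force passes 120 N, or if a joint passes its speed limit or range.

### The arm

A 6-joint arm with a two-finger parallel gripper is mounted at the origin on a cart in front of the work surface, level with it; the furniture and walls round the work are solid. World frame = base frame: x ahead of the robot, y to its left, z up, the work surface at z = 0. Lengths are in mm, angles in rad, forces in N, time in s.
With the tool pointing down it reaches from about 350 to 875 mm from the base axis. Payload 4.2 kg.
Tool frame: the origin (TCP) lies between the finger pads, 19 mm behind the fingertips; this is the grasp point; z points along the fingers, y is the line along which they close (so a half turn about z gives the same grasp; the last joint's range is limited). The gripper opens to 85 mm and grips with 20 to 120 N. Pads are 22 mm wide; open, the fingers measure 114 mm over their backs; the gripper's body (76 mm by 85 mm) begins 54 mm behind the grasp point. The pads swing forward as they close: fully open they stand 13 mm farther back than shut.
Start: joints at [1.494, 0.385, 0.008, 0, -1.194, -0.259], TCP at [205.92, 590.082, 250.012] pointing down, gripper open.
Joint ranges: [-3.14, 3.14], [-1.21, 2.06], [-1.07, 1.41], [-3.16, 2.05], [-2.99, -0.16], [-3.1, 3.1]. Speed limits (rad/s): [2.79, 2.79, 3.14, 3.14, 3.14, 3.14].

### API

Orientations are given as a unit quaternion [x, y, z, w].
In Python, from bench import arm gives the robot as it stands.
- The arm moves only by the shell command python3 jog.py FILE [OPENING], which reads ROWS from the file FILE. ROWS is a JSON list of rows, 1 to 10 of them, each written [[dx, dy, dz], [rx, ry, rz]]: dx, dy, dz in mm, then a rotation vector rx, ry, rz in rad; each row is the pose to reach, as a shift and turn from the pose commanded when the command began, along the tool's axes at that moment; what a row does not reach only later rows make up. A row lasts 1/10 s, in which the tool goes at most 50 mm and 0.15 rad, less where a joint would pass 70% of its speed; a pose out of reach is approached as far as the arm can. OPENING is the finger opening in mm, set as the command begins (- or left out keeps the last). The fingers move at their own pace and stop on an object; the grip force is fixed at half the most. Time passes only in rows, so rows that do not move let the fingers close. It prints the time, the measured TCP pose, the force, the opening and the grip force at its end. Input that does not fit is refused with a message, and nothing moves.
- arm.read_state(): the state, without advancing time (a new reading comes with each control period).
- arm.get_image(name): name is "scene" or "top"; returns the picture (480x640x3 uint8, blue, green, red); there is no depth.
- arm.get_calibration(name): a dict with "K" (3x3 intrinsics, pixels), "rvec" (rotation vector, rad) and "tvec" (3), from world to camera coordinates, as OpenCV has them. Camera axes: x right, y down, z forward; pixel columns grow to the right and rows downward; lengths in mm; the calibration is good to about 2 mm. A picture is of the moment at which its call begins. get_calibration takes no time and is no camera call.
- arm.job_done(): hands the job in; it is judged then, once.
The state is a dict: "clock": time; "joints": joint angles; "joint_vel": joint speeds; "joint_efforts": joint torques, N m; "position": TCP position; "ee_rot": TCP orientation; "contact_force": force on the tool from outside, world axes, zero at the start; "wrist_torque": the same for the moment, N m; "gripper_width": finger opening in mm; "grasp_force": force on a finger pad.
Only numpy, scipy, OpenCV 4.12 (cv2) and the standard library are available. Lean on these libraries where they do the work, as an engineer would, in place of code of your own. Each camera call takes 0.05 s, during which the arm holds its last target. There are 200 camera calls.

## Working session

There is one attempt and no reset: what is moved stays moved. The work goes in short steps, Python scripts to look and compute and a shell command to move; the robot and the scene stay as the last step left them, time stands still between calls to the robot, and variables do not carry over. Pictures are saved under pics/ and viewed, at most 10 in all, crops included, and the job is handed in when it is done.

```bash
ls; mkdir -p pics; python3 - <<'E'
from bench import arm
import cv2
for n in("scene","top"):
    cv2.imwrite(f"pics/{n}0.png",arm.get_image(n)); c=arm.get_calibration(n); print(n,c)
print(arm.read_state())
E
```

```text
bench.py
jog.py
pics
scene {'K': array([[480.96954725,   0.        , 323.89339161],
       [  0.        , 480.96954725, 241.27322751],
       [  0.        ,   0.        ,   1.        ]]), 'rvec': array([ 2.04302401, -1.12880625,  0.51046273]), 'tvec': array([-218.63461699,  405.45768332,  547.81383415])}
top {'K': array([[462.79468519,   0.        , 323.8604093 ],
       [  0.        , 462.79468519, 242.37224668],
       [  0.        ,   0.        ,   1.        ]]), 'rvec': array([ 2.16871884, -2.22172284,  0.06277047]), 'tvec': array([ 61.49326614, 524.88430398, 995.16743503])}
{'clock': 0.1, 'joints': array([ 1.49363165e+00,  3.85471842e-01,  6.78091069e-03, -4.01124119e-04,
       -1.19399729e+00, -2.58569670e-01]), 'joint_vel': array([ 0.00032378, -0.00170362,  0.00358612,  0.00022218,  0.00021646,
        0.00037387]), 'joint_efforts': array([-1.00576224e-03, -3.93318272e+01,  1.88927901e+01,  4.19798121e+00,
       -2.61946894e-03,  7.29230436e-06]), 'position': array([205.7637517 , 589.65676394, 249.04789018]), 'ee_rot': array([ 9.85930541e-01, -1.67152739e-01, -9.99737276e-05,  9.58944006e-04]), 'contact_force': array([ 1.09905939,  0.91177875, -0.12171026]), 'wrist_torque': array([ 0.00701058,  0.02437284, -0.0047403 ]), 'grasp_force': 0.0, 'gripper_width': 85.35380771111298}
```

View pics/scene0.png

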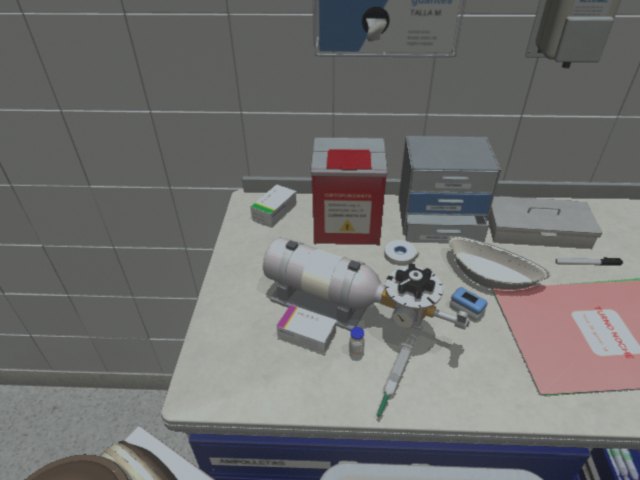

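View pics/top0.png

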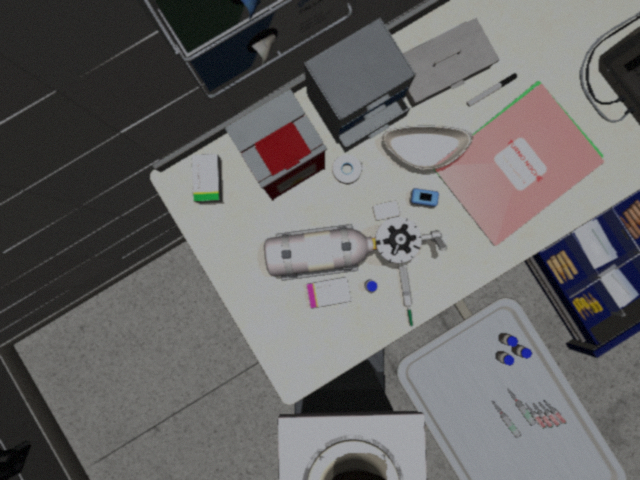

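Both views show the cylinder left of the dial. In the top view the dial is at (399,241) and the lever at (435,240); in the scene view they are at (415,287) and (460,320). I'll zoom in.

```bash
python3 - <<'E'
import cv2,numpy as np
s=cv2.imread("pics/scene0.png");t=cv2.imread("pics/top0.png")
a=cv2.resize(s[250:350,370:490],None,fx=5,fy=5,interpolation=cv2.INTER_CUBIC)[:,:]
b=cv2.resize(t[205:285,360:460],None,fx=6,fy=6,interpolation=cv2.INTER_CUBIC)
cv2.imwrite("pics/sc.png",a);cv2.imwrite("pics/tc.png",b)
E
```

```text
(no output)
```

View pics/sc.png

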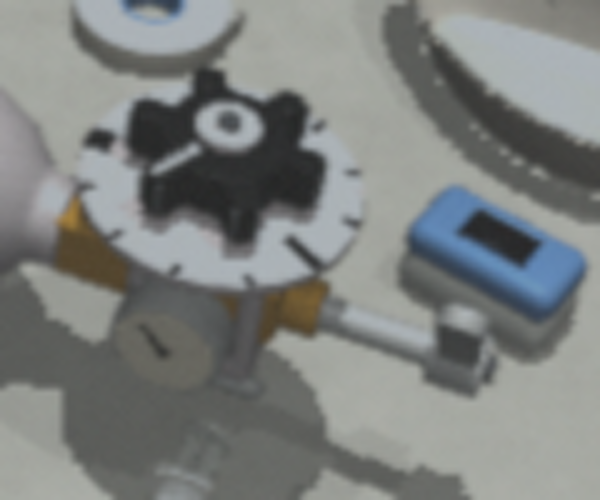

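View pics/tc.png

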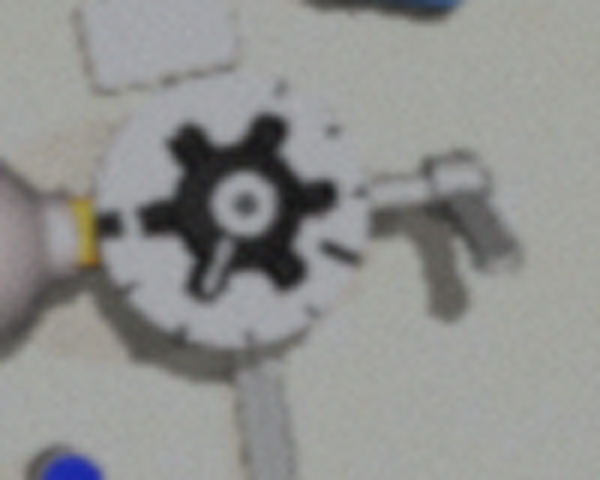

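The top crop shows the white line at (210,290) around the centre at (245,205), with the off block at (110,222). That puts the wheel about 60° from off, on click 2. The long mark is at (338,253), and the lever leans to the robot side with its tip near (510,258). In the scene crop the cap is at (228,122), the long mark at (302,252) and the lever top at (462,318).

```bash
cat > h.py <<'E'
import cv2,numpy as np
from bench import arm
def cal(n):
    c=arm.get_calibration(n); return c["K"],cv2.Rodrigues(c["rvec"])[0],np.array(c["tvec"]).ravel()
def cast(n,px,z):
    K,R,t=cal(n); C=-R.T@t; p=np.c_[np.atleast_2d(px),np.ones(len(np.atleast_2d(px)))]
    d=(R.T@np.linalg.inv(K)@p.T).T; return C+d*((z-C[2])/d[:,2])[:,None]
def tri(a,b):
    P=[]
    for n in("top","scene"):
        K,R,t=cal(n);P.append(K@np.c_[R,t])
    X=cv2.triangulatePoints(P[0],P[1],np.float64(a).reshape(2,1),np.float64(b).reshape(2,1)).ravel();return X[:3]/X[3]
def proj(n,X):
    c=arm.get_calibration(n);return cv2.projectPoints(np.float64(X).reshape(-1,1,3),c["rvec"],c["tvec"],c["K"],None)[0].reshape(-1,2)
E
python3 - <<'E'
from h import *
np.set_printoptions(precision=1,suppress=True)
f=lambda o,s,p:(np.array(p)+.5)/s-.5+np.array(o)
T=lambda *p:f((360,205),6,p); S=lambda *p:f((370,250),5,p)
for n,a,b in [("cap",(246,203),(229,121)),("off",(110,222),(99,138)),("long",(338,253),(302,252)),("m3",(250,338),(175,270)),("m4",(313,310),(250,282)),("ptr",(207,294),(153,172)),("levertip",(508,258),(462,320)),("pivot",(455,178),(465,375)),("m8",(281,88),(320,125)),("m7",(334,130),(353,172))]:
    print(n,tri(T(*a),S(*b)))
# marks by mask in both views, cast to z=104
for n,o,sz in(("top",(372,215),(55,52)),("scene",(382,262),(64,48))):
    im=cv2.imread(f"pics/{n}0.png"); g=cv2.cvtColor(im,cv2.COLOR_BGR2GRAY)[o[1]:o[1]+sz[1],o[0]:o[0]+sz[0]]
    g=cv2.resize(g,None,fx=6,fy=6,interpolation=cv2.INTER_CUBIC)
    m=(g<95).astype(np.uint8); k,l,st,c=cv2.connectedComponentsWithStats(m)
    for i in range(1,k):
        if 15<st[i,4]: print(n,st[i,4],(c[i]+.5)/6-.5+o,cast(n,(c[i]+.5)/6-.5+o,104)[0])
E
```

```text
cap [523.9 -99.  129.9]
off [520.1 -57.9 104. ]
long [ 508.3 -133.6  103.8]
m3 [ 480.8 -103.4  103.6]
m4 [ 489.6 -124.7  102.4]
ptr [495.2 -86.5 125.2]
levertip [ 504.5 -187.3  108.6]
pivot [ 535.8 -186.5   50.1]
m8 [ 563.6 -116.6  104.1]
m7 [ 549.2 -133.8  103.9]
top 16300 [399.1 238.8] [ 524.9 -100.6  104. ]
top 167 [400.5 238.7] [ 525.1 -103.4  104. ]
top 571 [424.  241.3] [ 518.6 -149.9  104. ]
top 668 [377.3 242.2] [519.1 -57.  104. ]
top 343 [416.2 246.7] [ 508.3 -134.   104. ]
top 4637 [383.7 258.8] [485.9 -68.8 104. ]
top 64 [401.3 263.9] [ 475.  -103.3  104. ]
scene 28954 [414.  281.1] [533.  -95.6 104. ]
scene 276 [415.5 274. ] [549.3 -90.8 104. ]
scene 586 [389.5 277.4] [519.5 -58.1 104. ]
scene 29 [385.9 287. ] [496.8 -62.9 104. ]
scene 10282 [401.7 303.9] [477.4 -99.9 104. ]
scene 17 [440.5 294.2] [ 528.3 -142.9  104. ]
scene 16 [404.5 303.7] [ 480.1 -103.3  104. ]
```

```bash
python3 - <<'E'
import numpy as np
np.set_printoptions(precision=3,suppress=True)
n=np.array([0,5,3,4,8,7]);W=np.array([[520.1,-57.9],[508.3,-133.6],[480.8,-103.4],[489.6,-124.7],[563.6,-116.6],[549.2,-133.8]])
a=np.radians(30*n);L=42*np.c_[-np.sin(a),np.cos(a)]
z=(W-W.mean(0))@[1,1j];l=(L-L.mean(0))@[1,1j];q=(z*l.conj()).sum()/(abs(l)**2).sum()
y=np.angle(q);c=W.mean(0)@[1,1j]-q/abs(q)*(L.mean(0)@[1,1j]);print(np.degrees(y),abs(q),c)
w=lambda p:(c+np.exp(1j*y)*(p[0]+1j*p[1]))
for nm,p in(("leverpivot",(0,-85)),("levertip0",(-34,-85)),("levertip1",(43,-85)),("start lever",(-60,-85)),("ptr2",(-27.7,16))):print(nm,w(p))
E
```

```text
5.813126536130615 1.001797842764911 (524.3359967728569-98.89567058093493j)
leverpivot (532.9451557251019-183.4585606813506j)
levertip0 (499.1199996849357-186.90222426224864j)
levertip1 (575.7240295406064-179.10333909374427j)
start lever (473.25370388951444-189.53561405940596j)
ptr2 (495.1578956079459-85.78352306764714j)
```

```bash
cat >> h.py <<'E'
C=np.array([524.3,-98.9]);Y=np.radians(5.8)
def wpt(p): 
    c,s=np.cos(Y),np.sin(Y);return C+np.array([c*p[0]-s*p[1],s*p[0]+c*p[1]])
from scipy.spatial.transform import Rotation as Ro
def rel(p,z,yaw,q,pos):
    """tool-frame row to cyl-frame point p, TCP height z, tool-x world yaw deg"""
    R=Ro.from_quat(q); d=np.r_[wpt(p),z]-pos
    y=np.radians(yaw);G=Ro.from_matrix([[np.cos(y),np.sin(y),0],[np.sin(y),-np.cos(y),0],[0,0,-1]])
    return np.r_[R.inv().apply(d),(R.inv()*G).as_rotvec()]
def show(*ps):
    s=arm.read_state()
    for p,z,yaw in ps: print(p,np.round(rel(p,z,yaw,s["ee_rot"],s["position"]),3).tolist())
E
python3 -c "
from h import *
show(((-85,-85),200,5.8))"
echo '[[[24,33,0],[0,0,0]],[[49,66,0],[0,0,-0.05]],[[73,99,0],[0,0,-0.1]],[[97,132,0],[0,0,-0.15]],[[122,165,0],[0,0,-0.2]],[[146,197,0],[0,0,-0.25]],[[170,230,0],[0,0,-0.3]],[[195,263,0],[0,0,-0.35]],[[219,296,0],[0,0,-0.4]],[[243,329,0],[0,0,-0.437]]]' > path.dat && python3 jog.py path.dat 0 && echo '[[[38,22,0],[0,0,0]],[[76,44,0],[0,0,0]],[[114,66,0],[0,0,0]],[[152,88,0],[0,0,0]],[[190,110,0],[0,0,0]],[[228,132,0],[0,0,0]],[[250,160,0],[0,0,0]],[[270,180,0],[0,0,0]],[[290,190,0],[0,0,0]],[[290,190,0],[0,0,0]]]' > path.dat && python3 jog.py path.dat
python3 -c "
from h import *
show(((-85,-85),200,5.8));s=arm.read_state();print(s['joints'],s['gripper_width'])"
```

```text
clock: 1.1
position: [326.8, 197.5, 249.9]
ee_rot: [0.999, 0.052, -0.0, 0.0]
contact_force: [0.9, -0.5, -0.9]
gripper_width: -0.1
grasp_force: 0.0
clock: 2.1
position: [636.2, 38.2, 248.3]
ee_rot: [0.999, 0.049, -0.001, 0.0]
contact_force: [-1.8, 0.5, -0.5]
gripper_width: 0.3
grasp_force: 0.0
(-85, -85) [-209.529, 210.643, 48.755, 0.001, 0.002, -0.003]
[ 3.13484746e-01  4.07631966e-01  3.91518976e-02  1.76511335e-04
 -1.20399677e+00  1.35574299e+00] 0.29040713299688453
```

```bash
echo '[[[-30,30,0],[0,0,0]],[[-60,60,0],[0,0,0]],[[-90,90,0],[0,0,0]],[[-120,120,0],[0,0,0]],[[-150,150,0],[0,0,0]],[[-180,180,10],[0,0,0]],[[-210,211,30],[0,0,0]],[[-210,211,49],[0,0,0]],[[-210,211,49],[0,0,0]],[[-210,211,49],[0,0,0]]]' > path.dat && python3 jog.py path.dat
python3 -c "
from h import *
show(((-75,-85),104,5.8))
s=arm.read_state();cv2.imwrite('pics/s1.png',cv2.resize(arm.get_image('scene')[170:370,330:530],None,fx=3,fy=3))
p=s['position'];print(proj('scene',[p+[0,0,-19],p]), proj('top',[p+[0,0,-19]]))"
```

```text
clock: 3.1
position: [447.2, -191.2, 201.4]
ee_rot: [0.999, 0.051, -0.0, 0.0]
contact_force: [0.7, 0.6, 1.0]
gripper_width: 0.2
grasp_force: 0.0
(-75, -85) [11.064, 0.941, 97.408, 0.0, 0.0, 0.001]
[[460.57357558 305.91369277]
 [463.18424782 296.08155648]] [[457.64849879 277.72860153]]
```

View pics/s1.png

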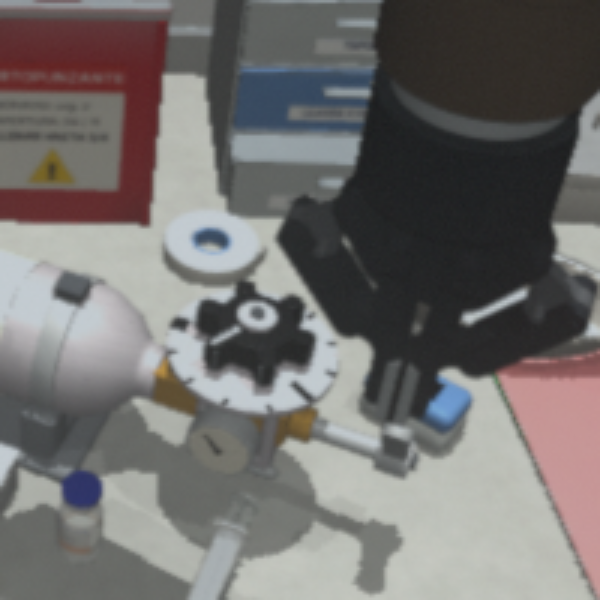

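```bash
echo '[[[11,1,30],[0,0,0]],[[11,1,60],[0,0,0]],[[11,1,85],[0,0,0]],[[11,1,95],[0,0,0]],[[11,1,95],[0,0,0]]]' > path.dat && python3 jog.py path.dat && echo '[[[15,0,0],[0,0,0]],[[25,0,0],[0,0,0]],[[35,0,0],[0,0,0]],[[45,0,0],[0,0,0]],[[55,0,0],[0,0,0]],[[65,0,0],[0,0,0]],[[72,0,0],[0,0,0]],[[78,0,0],[0,0,0]],[[82,0,0],[0,0,0]],[[82,0,0],[0,0,0]]]' > path.dat && python3 jog.py path.dat
python3 -c "
from h import *
show(((12,-85),106,5.8))"
```

```text
clock: 3.65
position: [458.3, -190.8, 105.5]
ee_rot: [0.999, 0.051, -0.001, -0.0]
contact_force: [-0.6, -0.0, -0.6]
gripper_width: -0.2
grasp_force: 0.0
clock: 4.65
position: [540.8, -183.1, 106.0]
ee_rot: [0.999, 0.051, 0.001, 0.0]
contact_force: [-1.3, -0.2, -0.4]
gripper_width: 0.1
grasp_force: 0.2
(12, -85) [4.106, -0.389, -0.018, 0.0, -0.002, 0.0]
```

```bash
echo '[[[2,0,0],[0,0,0]],[[4,0,0],[0,0,0]],[[4,0,0],[0,0,0]]]' > path.dat && python3 jog.py path.dat ; echo '[[[2,0,0],[0,0,0]],[[2,0,0],[0,0,0]]]' > path.dat && python3 jog.py path.dat;echo '[[[2,0,0],[0,0,0]],[[2,0,0],[0,0,0]]]' > path.dat && python3 jog.py path.dat
```

```text
clock: 4.95
position: [544.1, -182.7, 106.2]
ee_rot: [0.999, 0.051, 0.0, 0.0]
contact_force: [-0.6, 0.2, 0.4]
gripper_width: -0.0
grasp_force: 0.5
clock: 5.15
position: [546.0, -182.5, 106.2]
ee_rot: [0.999, 0.051, 0.0, 0.0]
contact_force: [-1.6, 0.5, 0.5]
gripper_width: 0.2
grasp_force: 0.6
clock: 5.35
position: [547.9, -182.3, 106.1]
ee_rot: [0.999, 0.051, 0.0, 0.0]
contact_force: [-1.9, 0.2, 0.1]
gripper_width: 0.2
grasp_force: 0.6
```

```bash
for i in 1 2 3; do echo '[[[2,0,0],[0,0,0]],[[2,0,0],[0,0,0]]]' > path.dat && python3 jog.py path.dat | egrep 'pos|cont';done
python3 -c "
from h import *
cv2.imwrite('pics/s2.png',cv2.resize(arm.get_image('scene')[250:350,370:490],None,fx=5,fy=5))"
```

```text
position: [548.3, -182.3, 106.0]
contact_force: [-4.9, -0.8, 2.8]
position: [548.5, -182.2, 105.9]
contact_force: [-8.9, -0.6, 5.9]
position: [548.7, -182.2, 105.8]
contact_force: [-11.6, -0.7, 8.4]
```

View pics/s2.png

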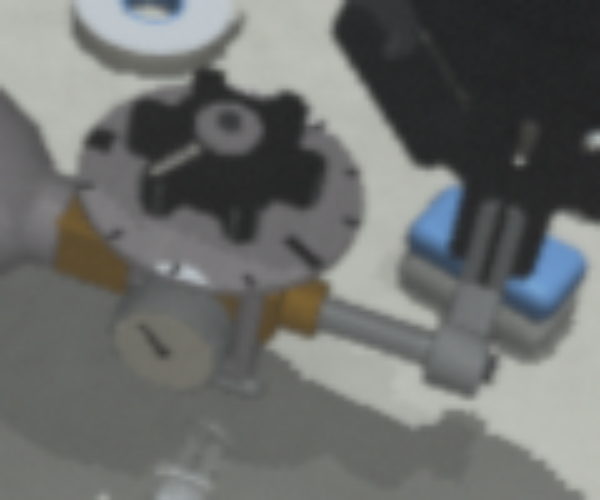

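The lever is over and presses on its stop, with the force rising sharply at x=548; the wheel still shows click 2. I'll back off and line up at the wheel.

```bash
echo '[[[-15,0,0],[0,0,0]],[[-25,0,0],[0,0,0]],[[-25,0,-40],[0,0,0]],[[-25,0,-75],[0,0,0]],[[-25,0,-75],[0,0,0]]]' > path.dat && python3 jog.py path.dat
cat >> h.py <<'E'
def foot(phi,s,z,r=41):
    a=np.radians(phi);return (tuple(np.round(r*np.array([-np.sin(a),np.cos(a)])+s*np.array([-np.cos(a),-np.sin(a)]),1)),z,phi-180+5.8)
E
python3 -c "
from h import *
show(foot(135,-31,170))"
```

```text
clock: 6.5
position: [532.7, -184.8, 186.9]
ee_rot: [0.999, 0.051, 0.007, 0.002]
contact_force: [0.7, -0.2, 0.3]
gripper_width: -0.1
grasp_force: 0.0
(np.float64(-50.9), np.float64(-7.1)) [-50.645, -79.355, 15.942, -0.001, -0.014, 0.787]
```

```bash
echo '[[[-20,-30,0],[0,0,0.15]],[[-40,-60,0],[0,0,0.3]],[[-51,-79,0],[0,0,0.45]],[[-51,-79,5],[0,0,0.6]],[[-51,-79,15],[0,0,0.75]],[[-51,-79,15],[0,0,0.787]],[[-51,-79,15],[0,0,0.787]]]' > path.dat && python3 jog.py path.dat
python3 -c "
from h import *
show(foot(135,-31,132),foot(135,-12,132))"
```

```text
clock: 7.2
position: [470.3, -110.5, 165.7]
ee_rot: [0.942, -0.336, 0.0, -0.0]
contact_force: [-0.8, -0.9, 1.1]
gripper_width: 0.2
grasp_force: 0.0
(np.float64(-50.9), np.float64(-7.1)) [3.53, -2.136, 33.692, -0.0, -0.0, -0.001]
(np.float64(-37.5), np.float64(-20.5)) [22.481, -2.157, 33.7, -0.0, -0.0, -0.001]
```

```bash
echo '[[[3,-2,20],[0,0,0]],[[3,-2,34],[0,0,0]],[[3,-2,34],[0,0,0]]]' > path.dat && python3 jog.py path.dat |egrep 'pos|cont|clock'; echo '[[[5,0,0],[0,0,0]],[[9,0,0],[0,0,0]],[[12,0,0],[0,0,0]],[[14,0,0],[0,0,0]]]' > path.dat && python3 jog.py path.dat|egrep 'pos|cont';echo '[[[2,0,0],[0,0,0]],[[3,0,0],[0,0,0]]]' > path.dat && python3 jog.py path.dat|egrep 'pos|cont';echo '[[[1,0,0],[0,0,0]],[[2,0,0],[0,0,0]]]' > path.dat && python3 jog.py path.dat|egrep 'pos|cont'
cat >> h.py <<'E'
def ptr(n):
    """white line direction on wheel top (z=125): bright pixels at radius 16..30 inside dark wheel"""
    cv2.imwrite(f"pics/{n}.png",cv2.hconcat([cv2.resize(arm.get_image('scene')[250:340,370:480],(550,450),interpolation=cv2.INTER_CUBIC),cv2.resize(arm.get_image('top')[215:265,375:425],(250,450))]))
E
python3 -c "
from h import *
show(foot(135,-12,132));ptr('a1')"
```

```text
clock: 7.5
position: [472.7, -111.1, 130.4]
contact_force: [-0.1, 0.7, -0.2]
position: [484.5, -120.1, 132.4]
contact_force: [-1.8, 0.9, 1.3]
position: [485.6, -122.0, 131.7]
contact_force: [-3.8, 0.1, 1.1]
position: [486.1, -123.4, 131.4]
contact_force: [-6.6, -1.5, 0.7]
(np.float64(-37.5), np.float64(-20.5)) [2.042, -2.134, -0.624, 0.003, 0.004, -0.002]
```

View pics/a1.png

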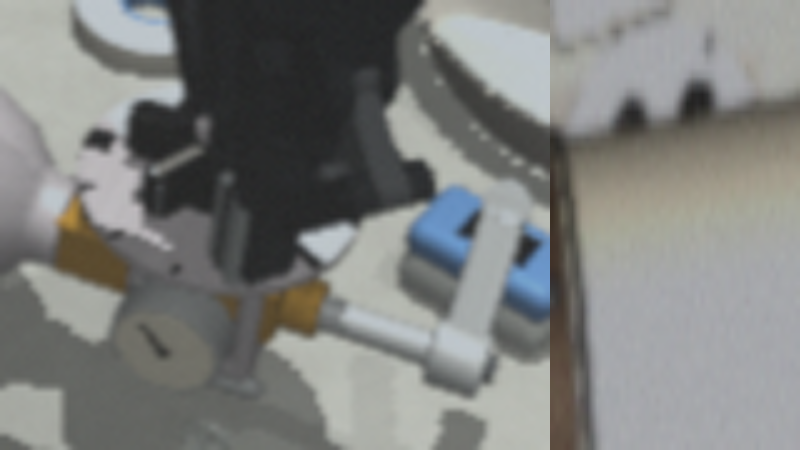

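The finger's inner face rode over the lobe tip: the white line hasn't moved, and the force points outward. I'll back off and go 4 mm deeper.

```bash
echo '[[[-10,0,0],[0,0,0]],[[-20,0,0],[0,0,0]],[[-20,-4,0],[0,0,0]],[[-20,-4,0],[0,0,0]]]' > path.dat && python3 jog.py path.dat|egrep 'pos|cont|clock'; for i in 1 ; do echo '[[[4,0,0],[0,0,0]],[[8,0,0],[0,0,0]],[[10,0,0],[0,0,0]],[[12,0,0],[0,0,0]]]' > path.dat && python3 jog.py path.dat|egrep 'pos|cont';done
echo '[[[1,0,0],[0,0,0]],[[2,0,0],[0,0,0]]]' > path.dat && python3 jog.py path.dat|egrep 'pos|cont';echo '[[[1,0,0],[0,0,0]],[[2,0,0],[0,0,0]]]' > path.dat && python3 jog.py path.dat|egrep 'pos|cont'
python3 -c "
from h import *
show(foot(135,-12,132,37))"
```

```text
clock: 8.8
position: [476.4, -106.7, 132.6]
contact_force: [0.6, 0.9, 0.1]
position: [485.0, -115.3, 131.9]
contact_force: [0.7, 0.5, -0.8]
position: [485.6, -116.2, 131.8]
contact_force: [-1.3, 1.9, 1.3]
position: [486.4, -117.4, 131.7]
contact_force: [-4.3, 1.8, 3.8]
(np.float64(-34.6), np.float64(-17.7)) [5.753, -1.294, -0.316, 0.002, 0.003, -0.002]
```

```bash
for i in 1 2 3; do echo '[[[1,0,0],[0,0,0]],[[2,0,0],[0,0,0]]]' > path.dat && python3 jog.py path.dat|egrep 'pos|cont';done
python3 -c "
from h import *
show(foot(135,-12,132,37))"
```

```text
position: [488.2, -119.1, 131.7]
contact_force: [-3.8, 0.4, 1.1]
position: [491.0, -120.5, 131.9]
contact_force: [-2.3, -1.6, -0.9]
position: [493.4, -121.6, 132.2]
contact_force: [-0.7, -0.2, 0.1]
(np.float64(-34.6), np.float64(-17.7)) [-2.324, -0.166, 0.195, -0.001, -0.002, -0.002]
```

```bash
echo '[[[-8,0,0],[0,0,0]],[[-12,10,0],[0,0,0]],[[-15,30,0],[0,0,0]],[[-20,45,0],[0,0,0]],[[-20,45,0],[0,0,0]]]' > path.dat && python3 jog.py path.dat|egrep 'pos|cont|clock'
python3 -c "
from h import *
ptr('a2');show(foot(105,-31,132,55),foot(105,-31,132,37))"
```

```text
clock: 10.7
position: [445.7, -144.6, 132.0]
contact_force: [0.5, 0.6, 0.1]
(np.float64(-61.1), np.float64(15.7)) [-23.853, -51.015, 0.37, -0.001, -0.001, 0.521]
(np.float64(-43.8), np.float64(20.4)) [-14.984, -66.595, 0.388, -0.001, -0.001, 0.521]
```

View pics/a2.png

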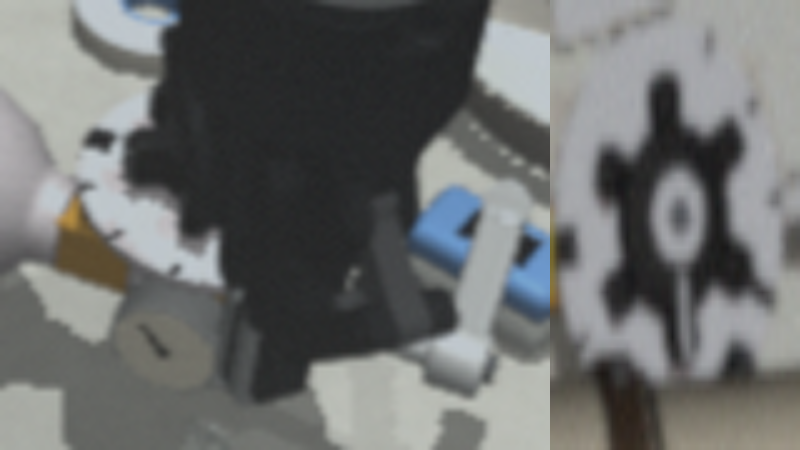

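The wheel is now on click 3, with the white line pointing straight down at (685,350) in the top strip. Next push is at foot 105°.

```bash
echo '[[[-8,-10,0],[0,0,0.13]],[[-16,-25,0],[0,0,0.26]],[[-22,-40,0],[0,0,0.39]],[[-24,-51,0],[0,0,0.521]],[[-24,-51,0],[0,0,0.521]],[[-24,-51,0],[0,0,0.521]]]' > path.dat && python3 jog.py path.dat|egrep 'pos|cont|clock'
python3 -c "
from h import *
show(foot(105,-31,132,37))"
```

```text
clock: 11.4
position: [462.3, -88.7, 132.0]
contact_force: [-0.1, -0.7, -0.2]
(np.float64(-43.8), np.float64(20.4)) [0.547, -17.349, -0.029, -0.0, -0.0, 0.004]
```

```bash
echo '[[[0,-9,0],[0,0,0]],[[0,-17,0],[0,0,0]],[[0,-17,0],[0,0,0]],[[4,-17,0],[0,0,0]],[[8,-17,0],[0,0,0]],[[12,-17,0],[0,0,0]],[[13,-17,0],[0,0,0]]]' > path.dat && python3 jog.py path.dat|egrep 'pos|cont|clock'
for i in 1 2 3 4; do echo '[[[1,0,0],[0,0,0]],[[2,0,0],[0,0,0]]]' > path.dat && python3 jog.py path.dat|egrep 'pos|cont';done
python3 -c "
from h import *
show(foot(105,-12,132,37))"
```

```text
clock: 12.1
position: [482.0, -94.9, 131.8]
contact_force: [-2.2, 4.3, 2.1]
position: [482.1, -95.9, 131.7]
contact_force: [-4.5, 9.0, 2.8]
position: [482.1, -97.0, 131.6]
contact_force: [-6.5, 13.6, 5.8]
position: [482.2, -98.1, 131.6]
contact_force: [-7.9, 16.5, 7.4]
position: [485.4, -102.5, 132.1]
contact_force: [-0.1, 0.2, -0.4]
(np.float64(-38.8), np.float64(2.0)) [-1.501, -0.633, 0.104, -0.0, -0.0, 0.002]
```

```bash
echo '[[[-8,0,0],[0,0,0]],[[-12,10,0],[0,0,0]],[[-15,30,0],[0,0,0]],[[-20,45,0],[0,0,0]],[[-20,45,0],[0,0,0]]]' > path.dat && python3 jog.py path.dat|egrep 'pos|cont|clock'
cat >> h.py <<'E'
def line():
    """angle of white line from off (deg, CCW): bright pixels on wheel top ring r 13..20 inside dark hub, both views"""
    A=np.radians(np.arange(-20,320,2));out=[]
    for n in("top","scene"):
        g=cv2.cvtColor(arm.get_image(n),cv2.COLOR_BGR2GRAY).astype(np.float32)
        v=0
        for r in(15,17,19,21):
            X=np.array([[*wpt((-r*np.sin(a),r*np.cos(a))),125] for a in A]);u=proj(n,X).astype(np.float32)
            v=v+cv2.remap(g,u[:,:1],u[:,1:],cv2.INTER_LINEAR).ravel()/4
        i=np.argsort(-v)[:6];out.append((n,np.round(np.degrees(A[i])).astype(int).tolist(),v[i].round().tolist(),np.median(v).round()))
    return out
E
python3 -c "
from h import *
ptr('a3');print(*line(),sep='\n');show(foot(135,-31,132,55))"
```

```text
clock: 13.4
position: [433.7, -99.9, 131.9]
contact_force: [0.2, -0.5, -0.9]
('top', [120, 118, 122, 116, 124, 114], [120.0, 119.0, 115.0, 113.0, 106.0, 102.0], np.float32(41.0))
('scene', [120, 118, 122, 116, 124, 114], [165.0, 161.0, 156.0, 146.0, 140.0, 122.0], np.float32(47.0))
(np.float64(-60.8), np.float64(-17.0)) [30.979, -18.531, 0.333, -0.001, -0.001, -0.522]
```

View pics/a3.png

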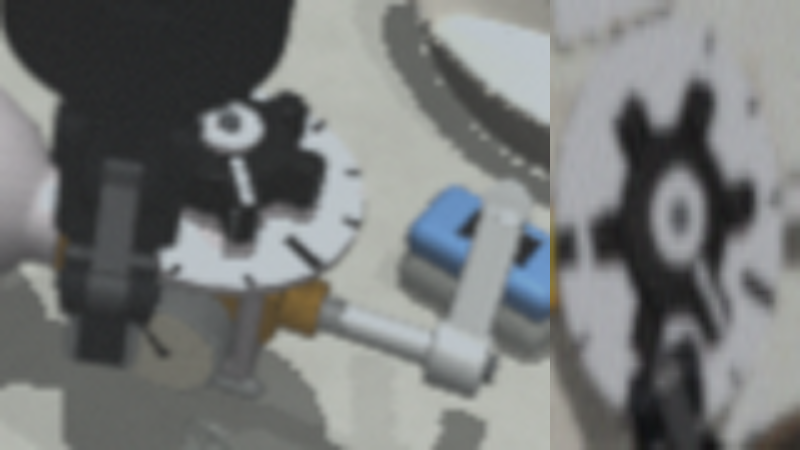

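The white line is on click 4: both views measure 120°. Last click, at foot 135°.

```bash
echo '[[[8,-5,0],[0,0,-0.13]],[[16,-10,0],[0,0,-0.26]],[[24,-14,0],[0,0,-0.39]],[[31,-18,0],[0,0,-0.522]],[[31,-18,0],[0,0,-0.522]],[[31,-18,0],[0,0,-0.522]]]' > path.dat && python3 jog.py path.dat|egrep 'pos|cont|clock'
python3 -c "
from h import *
show(foot(135,-31,132,37))"
```

```text
clock: 14.2
position: [464.3, -122.2, 131.7]
contact_force: [0.2, 0.5, 1.2]
(np.float64(-48.1), np.float64(-4.2)) [0.644, -18.989, -0.278, 0.0, 0.0, -0.004]
```

```bash
echo '[[[0,-9,0],[0,0,0]],[[0,-18,0],[0,0,0]],[[0,-18,0],[0,0,0]],[[4,-18,0],[0,0,0]],[[8,-18,0],[0,0,0]],[[12,-18,0],[0,0,0]],[[13,-18,0],[0,0,0]]]' > path.dat && python3 jog.py path.dat|egrep 'pos|cont|clock'
for i in 1 2 3; do echo '[[[1,0,0],[0,0,0]],[[2,0,0],[0,0,0]]]' > path.dat && python3 jog.py path.dat|egrep 'pos|cont';done
python3 -c "
from h import *
show(foot(135,-12,132,37));print(line())"
```

```text
clock: 14.9
position: [485.2, -116.8, 131.8]
contact_force: [-2.0, 2.9, 2.2]
position: [485.7, -117.6, 131.7]
contact_force: [-4.3, 4.7, 3.4]
position: [486.2, -118.4, 131.6]
contact_force: [-8.2, 7.6, 4.6]
position: [486.7, -119.3, 131.5]
contact_force: [-9.9, 10.0, 6.7]
(np.float64(-34.6), np.float64(-17.7)) [4.283, -2.589, -0.571, 0.003, 0.007, -0.001]
[('top', [56, 58, 54, 114, 112, 100], [169.0, 169.0, 168.0, 168.0, 168.0, 168.0], np.float32(165.0)), ('scene', [-10, -8, -12, -6, -14, -4], [78.0, 78.0, 77.0, 76.0, 74.0, 71.0], np.float32(41.0))]
```

```bash
for i in 1 2; do echo '[[[1,0,0],[0,0,0]],[[1,0,0],[0,0,0]]]' > path.dat && python3 jog.py path.dat|egrep 'pos|cont';done
python3 -c "
from h import *
show(foot(135,-12,132,37))"
```

```text
position: [490.7, -121.1, 131.9]
contact_force: [-0.8, -0.4, 0.3]
position: [492.7, -121.9, 132.2]
contact_force: [-0.1, 0.2, 0.0]
(np.float64(-34.6), np.float64(-17.7)) [-1.981, -0.778, 0.244, -0.001, -0.002, -0.001]
```

It jumped. I'll back off well clear and verify.

```bash
echo '[[[-8,0,0],[0,0,0]],[[-12,10,0],[0,0,0]],[[-15,30,0],[0,0,0]],[[-20,45,0],[0,0,0]],[[-20,60,-30],[0,0,0]],[[-20,80,-70],[0,0,0]],[[-20,80,-110],[0,0,0]],[[-20,80,-110],[0,0,0]]]' > path.dat && python3 jog.py path.dat|egrep 'pos|cont|clock'
python3 -c "
from h import *
ptr('a4');print(*line(),sep='\n')"
```

```text
clock: 16.8
position: [427.3, -172.7, 247.8]
contact_force: [1.0, -0.7, -0.6]
('top', [144, 142, 146, 140, 148, 138], [120.0, 120.0, 116.0, 112.0, 106.0, 101.0], np.float32(41.0))
('scene', [144, 146, 142, 148, 140, 150], [168.0, 165.0, 163.0, 152.0, 149.0, 132.0], np.float32(53.0))
```

View pics/a4.png

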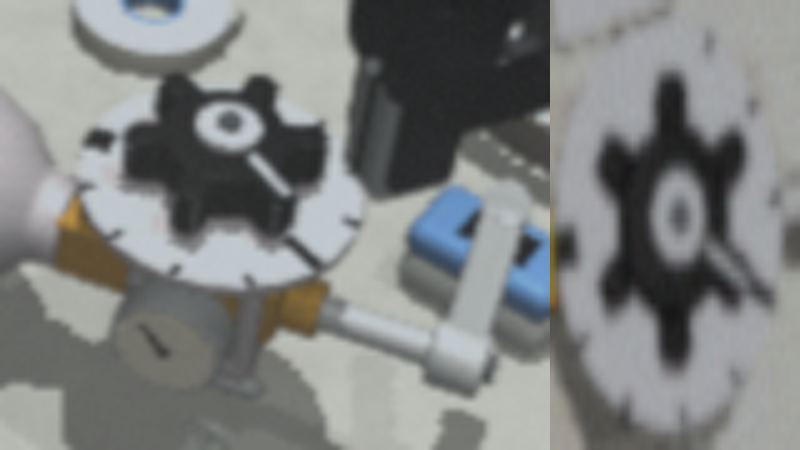

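```bash
python3 - <<'E'
from h import *
A=np.radians(np.arange(0,360,1.))
def ph(g,n):
    o=[]
    for r in(25,27,29,30):
        X=np.array([[*wpt((-r*np.sin(a),r*np.cos(a))),125] for a in A]);u=proj(n,X).astype(np.float32)
        v=cv2.remap(g,u[:,:1],u[:,1:],cv2.INTER_LINEAR).ravel()
        o.append(round(float(np.degrees(np.angle(-(v*np.exp(6j*A)).sum())/6)),1))
    w=0
    for r in(16,18,20,22,24,26):
        X=np.array([[*wpt((-r*np.sin(a),r*np.cos(a))),125] for a in A]);u=proj(n,X).astype(np.float32);w=w+cv2.remap(g,u[:,:1],u[:,1:],cv2.INTER_LINEAR).ravel()
    k=int(w.argmax());i=np.arange(k-12,k+13)%360;ww=w[i]-w[i].min()
    return o,k+(ww*np.arange(-12,13)).sum()/ww.sum()
for n in("top","scene"):
    print(n,"start",ph(cv2.cvtColor(cv2.imread(f"pics/{n}0.png"),6).astype(np.float32),n),"now",ph(cv2.cvtColor(arm.get_image(n),6).astype(np.float32),n))
E
```

```text
top start ([0.3, 0.4, 0.5, 0.5], np.float64(61.57899951475746)) now ([24.4, 24.5, 24.6, 24.6], np.float64(144.61479299457386))
scene start ([-1.8, -0.6, 3.5, 10.1], np.float64(60.01463126915931)) now ([26.9, 26.4, 24.9, 24.3], np.float64(144.0705800702441))
```

Both views put the line at about 144°, a few degrees short of 150°. I'll nudge it gently at foot 165°, in closed loop.

```bash
python3 -c "
from h import *
show(foot(165,-30,180,58),foot(165,-30,132,58))"
```

```text
(np.float64(-44.0), np.float64(-48.3)) [34.802, -53.65, 60.434, 0.001, 0.003, -0.524]
(np.float64(-44.0), np.float64(-48.3)) [34.926, -53.732, 108.433, 0.001, 0.003, -0.524]
```

```bash
echo '[[[10,-15,20],[0,0,-0.13]],[[20,-30,40],[0,0,-0.26]],[[30,-45,60],[0,0,-0.39]],[[35,-54,80],[0,0,-0.524]],[[35,-54,108],[0,0,-0.524]],[[35,-54,108],[0,0,-0.524]],[[35,-54,108],[0,0,-0.524]]]' > path.dat && python3 jog.py path.dat|egrep 'pos|cont|clock'
python3 -c "
from h import *
show(foot(165,-28,132,37),foot(165,-19,132,37))"
```

```text
clock: 17.8
position: [486.6, -151.3, 133.4]
contact_force: [0.3, 0.3, -0.1]
(np.float64(-36.6), np.float64(-28.5)) [0.865, -20.763, 1.352, 0.001, 0.003, 0.0]
(np.float64(-27.9), np.float64(-30.8)) [9.863, -20.791, 1.329, 0.001, 0.003, 0.0]
```

```bash
echo '[[[1,-10,1],[0,0,0]],[[1,-21,1],[0,0,0]],[[1,-21,1],[0,0,0]],[[4,-21,1],[0,0,0]],[[7,-21,1],[0,0,0]],[[7,-21,1],[0,0,0]]]' > path.dat && python3 jog.py path.dat|egrep 'pos|cont|clock'
for i in 1 2; do echo '[[[0.5,0,0],[0,0,0]],[[1,0,0],[0,0,0]]]' > path.dat && python3 jog.py path.dat|egrep 'pos|cont';python3 -c "
from h import *
show(foot(165,-19,132,37));print(line())"; done
```

```text
clock: 18.4
position: [497.8, -131.8, 133.2]
contact_force: [0.1, 0.3, -0.2]
position: [498.2, -132.0, 132.9]
contact_force: [-0.2, -0.7, -0.4]
(np.float64(-27.9), np.float64(-30.8)) [1.529, 0.151, 0.931, 0.0, 0.0, -0.001]
[('top', [76, 134, 136, 74, 176, 72], [168.0, 168.0, 168.0, 168.0, 168.0, 168.0], np.float32(167.0)), ('scene', [148, 150, 152, 146, 154, 144], [50.0, 49.0, 49.0, 49.0, 49.0, 48.0], np.float32(41.0))]
position: [498.9, -132.0, 132.9]
contact_force: [-1.5, 0.2, 1.5]
(np.float64(-27.9), np.float64(-30.8)) [0.808, 0.221, 0.91, 0.0, 0.001, -0.0]
[('top', [140, 138, 142, 96, 94, 176], [169.0, 169.0, 169.0, 169.0, 169.0, 169.0], np.float32(167.0)), ('scene', [152, 150, 148, 154, 146, 156], [50.0, 50.0, 50.0, 50.0, 49.0, 49.0], np.float32(41.0))]
```

```bash
echo '[[[0.5,0,0],[0,0,0]],[[1,0,0],[0,0,0]],[[1.5,0,0],[0,0,0]],[[1.5,0,0],[0,0,0]]]' > path.dat && python3 jog.py path.dat|egrep 'pos|cont'
python3 -c "
from h import *
show(foot(165,-19,132,37))"
echo '[[[-3,0,0],[0,0,0]],[[-5,0,0],[0,0,0]],[[-6,20,0],[0,0,0]],[[-6,45,0],[0,0,0]],[[-6,80,0],[0,0,0]],[[-6,80,0],[0,0,0]]]' > path.dat && python3 jog.py path.dat|egrep 'pos|clock'
cat > m.py <<'E'
from h import *
A=np.radians(np.arange(0,360,1.))
for n in("top","scene"):
    g=cv2.cvtColor(arm.get_image(n),6).astype(np.float32);w=0
    for r in(16,18,20,22,24,26):
        X=np.array([[*wpt((-r*np.sin(a),r*np.cos(a))),125] for a in A]);u=proj(n,X).astype(np.float32);w=w+cv2.remap(g,u[:,:1],u[:,1:],cv2.INTER_LINEAR).ravel()/6
    w=w[90:200];k=int(w.argmax());i=np.arange(max(k-12,0),min(k+13,110));ww=w[i]-w[i].min();print(n,90+(ww*i).sum()/ww.sum(),w.max(),np.median(w))
E
python3 m.py
```

```text
position: [499.8, -132.3, 132.8]
contact_force: [-3.7, -0.6, 1.5]
(np.float64(-27.9), np.float64(-30.8)) [-0.105, 0.062, 0.784, 0.0, 0.002, -0.0]
clock: 20.0
position: [482.3, -212.5, 133.2]
top 191.77509851564943 163.58366 161.73845
scene 149.9484099906686 158.88248 48.082516
```

```bash
echo '[[[-20,10,-40],[0,0,0]],[[-50,20,-80],[0,0,0]],[[-80,20,-115],[0,0,0]],[[-80,20,-115],[0,0,0]],[[-80,20,-115],[0,0,0]]]' > path.dat && python3 jog.py path.dat|egrep 'pos|clock|cont'; python3 m.py
python3 - <<'E'
from h import *
# change check of the loose things between start and now
for n in("top","scene"):
    cv2.imwrite(f"pics/end_{n}.png",arm.get_image(n))
a=cv2.imread("pics/top0.png");b=cv2.imread("pics/end_top.png")
for nm,lo,hi in(("blue",(100,120,60),(130,255,255)),("green",(40,80,40),(90,255,255)),("magenta",(140,80,60),(172,255,255))):
    for im in(a,b):
        m=cv2.inRange(cv2.cvtColor(im,cv2.COLOR_BGR2HSV),lo,hi)[150:330,180:445];k,l,s,c=cv2.connectedComponentsWithStats(m)
        print(nm,[(s[i,4],c[i].round(1).tolist()) for i in range(1,k) if s[i,4]>15])
E
```

```text
clock: 20.6
position: [400.2, -216.4, 249.3]
contact_force: [1.1, 1.0, -0.8]
top 150.57955215254077 116.65739 95.23046
scene 149.9175193639629 159.63379 50.084717
blue [(np.int32(142), [246.1, 48.2]), (np.int32(84), [191.5, 135.8])]
blue [(np.int32(137), [245.8, 48.6])]
green [(np.int32(206), [26.3, 46.8]), (np.int32(40), [229.8, 166.6])]
green [(np.int32(205), [26.4, 46.8])]
magenta [(np.int32(136), [131.1, 145.3])]
magenta [(np.int32(136), [131.1, 145.3])]
```

```bash
python3 -c "
from bench import arm
print(arm.job_done())"
```

```text
the job is handed in; nothing more can be done
None
```

The lever is fully open against its stop, and the flow wheel then clicked round from 2 to 5, with both camera views putting its line at 150°, the long fifth mark; it needed one last gentle nudge because it first rested about 6° short, and the job is handed in at about 21 s.

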